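# Tip a tacked steel box over the fixture edge and seat it for welding

### The arm

A 7-joint arm with a two-finger parallel gripper is mounted at the origin on the work surface. World frame = base frame: x ahead of the robot, y to its left, z up, the work surface at z = 0. Lengths are in m, angles in rad, forces in N, time in s.
With the tool pointing down it reaches from about 0.425 to 0.925 m from the base axis. Payload 6.8 kg.
Tool frame: the origin (TCP) lies between the finger pads; the fingertips stand 22 mm ahead of it and the grasp point (between the pads) lies 3 mm ahead of it; z points along the fingers, y is the direction in which the jaws open and shut (so a half turn about z gives the same grasp; the last joint's range is limited). The gripper opens to 85 mm and grips with 20 to 120 N. Pads are 22 mm wide; open, the fingers measure 114 mm over their backs; the gripper's body (76 mm by 85 mm) begins 54 mm behind the grasp point. The pads swing forward as they close: fully open they stand 13 mm farther back than shut.
Start: joints at [-1.383, 0.477, 0.022, 1.555, -0.011, 1.109, -0.083], TCP at [0.197, 0.646, 0.253] pointing down, gripper open.
Joint ranges: [-2.96, 2.96], [-0.34, 2.1], [-1.41, 1.46], [0.24, 2.44], [-1.37, 4.51], [0.17, 1.92], [-2.96, 2.96]. Speed limits (rad/s): [2.39, 2.39, 3.14, 3.14, 3.14, 3.14, 3.14].

### API

Orientations are given as a unit quaternion [w, x, y, z].
In Python, from station import bot gives the robot as it stands. The module is installed in compiled form; this text tells all that it offers.
- The arm moves only by the tool drive_tool, never from a script. Its argument "series" is one flat list of numbers, 7 for each row, row after row: the opening, from -1 (shut) to 1 (fully open), then the shift along the tool's x, y, z in mm, then the turn, a rotation vector about the tool's x, y, z in rad. In form: [jaw, x, y, z, wx, wy, wz, jaw, x, y, z, wx, wy, wz, ...]. A call has 1 to 12 rows; each row shifts and turns the commanded pose from where the row before left it, along the tool's axes as they then stand; what a row does not reach is not made up. A row lasts 1/8 s, in which the tool goes at most 62.5 mm and 10.7 degrees, less where a joint would pass 70% of its speed; a pose out of reach is approached as far as the arm can. A call with a gripper value outside its range is refused whole. The fingers move at their own pace and stop on an object; "force" is the grip in N (left out, the last holds). Time passes only in rows, so rows that do not move let the fingers close. It gives the time, the measured TCP pose, the force and the opening at its end, in the units of the state.
- bot.get_obs(): the state, without advancing time (a new reading comes with each control period).
- bot.read_camera(name): name is "scene" or "top"; returns a dict with "pixels" (384x512x3 uint8, blue, green, red), "camera_matrix" (3x3 intrinsics, pixels), "rvec" (rotation vector, rad) and "tvec" (3), from world to camera coordinates, as OpenCV has them. Camera axes: x right, y down, z forward; pixel columns grow to the right and rows downward; lengths in m; the calibration is good to about 2 mm. A picture is of the moment at which its call begins. There is no depth.
- bot.hand_in(): hands the job in, once; it reports no verdict.
The state is a dict: "t": time; "q": joint angles; "joint_vel": joint speeds; "joint_torque": joint torques, N m; "eef_pos": TCP position; "tool_rot": TCP orientation; "contact_force": force on the tool from outside, world axes, zero at the start; "torque": the same for the moment, N m; "gripper_width": opening from 0.0 (shut) to 1.0 (fully open).
Only numpy, scipy, OpenCV 4.12 (cv2) and the standard library are available. Lean on these libraries where they do the work, as an engineer would, in place of code of your own. Each camera call takes 0.05 s, during which the arm holds its last target. There are 200 camera calls.

### The job

Get the tacked steel box ready for the welding robot: it must end up lying on its side on the fixture plate, cover upwards, fully home and square against both brass buttons of the end stop, so that it holds the orange part-present pin in. Do not lift it: slide it, standing, until its foot is square against the near edge of the plate, tip it over that edge with a steady push high on its cover, then slide it home and press it firmly for a moment against the buttons before letting go. It is only tacked, so never push on it or on the stop with more than 25 N, and leave the other things on the bench where they are.

Things in the scene. Friction and masses are not known exactly. Their poses are not given: they have to be found in the camera images.
- box: Grey closed sheet-steel box, tacked, 90 mm deep (its x), 110 wide (y), 130 tall (z), 0.6 to 1 kg, weight in the middle. Stands on the bench 20 to 50 mm short of the plate's near edge, turned a little. Origin at its centre. Its z is up while it stands, its x roughly towards the plate; the -x face, away from the plate, carries the paler cover. Too big to grasp: push it. Slides on steel at 3 to 7 N; more means it is stopped.
- box_toe (a point): Middle of the box's lower front edge (45 mm along its x, 65 mm down its z from its centre): the foot that meets the plate's edge. Until it does, push the box less than 55 mm above the bench or it may topple. With the foot stopped, a level push 115 mm above the bench tips it with 3 to 11 N; from 35 degrees of lean it may rest leaning on the edge, past 45 it goes over by itself.
- box_end (a point): Centre of the box's top end while it stands (65 mm along its z from the centre); once the box lies on its side this end faces the end stop.
- fixture: Dark steel fixture plate with a grid of bores, fixed on the bench, 12 mm thick, 220 mm wide (y), 270 mm long (x). Origin at bench height in the middle of its near edge, the one beside the box, which is the stop; the plate runs from there along its +x, away from the box; z is up. The tipped box lies on it with its lower end about 12 mm out over the edge and its upper side 102 mm above the bench.
- end_stop: Rigid blue steel angle bolted on the plate, 120 mm wide, 75 mm tall, 157 to 182 mm from the near edge, with two brass buttons 20 mm across on adjusting screws facing that edge, at y = +35 and -35 mm, 45 mm above the plate. The button faces stand 10 to 16 mm out from the angle's front face, set by hand: feel for them. Origin on the plate's top face in the plane of that front face, midway. Axes as the fixture's.
- pipe_ring: Bystander: loose steel pipe ring, 76 mm across, 32 mm tall, beside the plate. Leave it alone. Origin at the centre of its underside.
- hub: Bystander: loose brown steel hub with three arms, 150 mm across, 36 mm tall, beside the plate. Leave it alone. Origin at the centre of its underside.
- brush: Bystander: loose hand brush, 200 mm long, lying on the bench at one side. Leave it alone. Origin at its underside, its x along the handle.
- part_pin (a joint): Orange part-present pin, 8 mm across, midway between the brass buttons, on a very soft spring (under 0.6 N). Metres: 0 = free, standing 4 mm out in front of the button faces; 0.004 = pushed in level with them, when the box is fully home. The welding robot starts only when it is in.
Things that resemble listed ones, but are neither listed nor needed, are in the scene too. Of the things that look like the box, the middle-sized one is meant.

How it is judged:
On the way, in this order (a step that is already met when the one before it is completed fails the run):
1. the box, still standing, has its foot square against the near edge of the plate (within 4 mm and 3 degrees) (x of box_toe in the frame of fixture above -0.004 m and y of box_toe in the frame of fixture between -0.05 and 0.05 m and angle between the y axis of box and the y axis of fixture, either way round below 0.052 rad and angle between box's own z axis and vertical below 0.1 rad and contact force between box and fixture above 0.3 N), for 0.1 s.
2. the box is being tipped by a steady push: leaning more than 17 degrees with the fingers against it and its foot against the plate edge, for 0.3 s (angle between box's own z axis and vertical above 0.3 rad and angle between box's own x axis and vertical above 1.7 rad and contact force between box and the fingers above 0.1 N and contact force between box and fixture above 0.3 N and x of box_toe in the frame of fixture between -0.02 and 0.01 m and height (world z) of box_toe below 0.02 m), for 0.3 s.
3. the box lies still, flat on the plate with its cover up (angle between box's own x axis and vertical above 3.07 rad and height (world z) of box between 0.052 and 0.062 m and linear speed of box below 0.02 m/s), for 0.2 s.
4. the box is pressed square against the end stop with more than 3 N for 0.2 s (contact force between box and end_stop above 3 N and angle between the y axis of box and the y axis of fixture, either way round below 0.035 rad and angle between box's own x axis and vertical above 3.07 rad), for 0.2 s.
At the end, for the whole second after the job is handed in: The box lies flat on the plate, cover up (within 3.5 degrees), its end within 2.5 mm of the buttons so that the pin is held in (over 1.5 of its 4 mm), square to the fixture within 1.7 degrees, at most 25 mm off the middle so that both buttons bear, at rest and released (angle between box's own x axis and vertical above 3.08 rad and height (world z) of box between 0.052 and 0.062 m and y of box_end in the frame of end_stop between -0.025 and 0.025 m and angle between the y axis of box and the y axis of fixture, either way round below 0.03 rad and linear speed of box below 0.01 m/s and angular speed of box below 0.1 rad/s and value of joint part_pin above 0.0015 m); the robot touches nothing.
It fails at once if the fingers push on the tacked box with more than 25 N (contact force between the fingers and box above 25 N).
It fails at once if the box is pressed on the end stop with more than 25 N (contact force between box and end_stop above 25 N).
It fails at once if the box is lifted instead of tipped (its foot edge rises more than 45 mm above the bench) (height (world z) of box_toe above 0.045 m).
It fails at once if a bystander (pipe ring, hub or brush) is displaced by more than 10 mm (distance of any of pipe_ring, hub, brush from where it was at the start of the episode above 0.01 m).
It also fails if it takes over 72 s, if anything falls off the work surface, if the arm or the gripper's body presses on something with over 40 N, if the wrist force passes 120 N, or if a joint passes its speed limit or range.

## Working session

There is one attempt and no reset: what is moved stays moved. The work goes in short steps, Python scripts to look and compute and a tool call to move; the robot and the scene stay as the last step left them, time stands still between calls to the robot, and variables do not carry over. Pictures are saved under pics/ and viewed, about 8 in all and at most 12, crops included, and the job is handed in when it is done.

Besides the shell and the picture viewer there is one more tool, called after "Emit:" in YAML: its name, and indented under it one key for each argument. drive_tool: Moves the arm, as the interface text tells. Its arguments: {"type":"object","properties":{"series":{"type":"array"},"force":{"type":"number"}},"required":["series"]}

```bash
mkdir -p pics; cat > h.py <<'E'
import numpy as np,cv2
from station import bot
def cam(n,save=None):
    c=bot.read_camera(n)
    if save: cv2.imwrite('pics/'+save,c['pixels'])
    return c
def ray(c,u,v,z):
    R=cv2.Rodrigues(np.array(c['rvec'],float))[0];t=np.array(c['tvec'],float).ravel()
    d=R.T@np.linalg.inv(c['camera_matrix'])@np.array([u,v,1.]);o=-R.T@t
    return o+d*(z-o[2])/d[2]
def proj(c,P):
    return cv2.projectPoints(np.array(P,float).reshape(-1,1,3),np.array(c['rvec'],float),np.array(c['tvec'],float),c['camera_matrix'],None)[0].reshape(-1,2)
E
python3 - <<'E'
from h import *
a=cam('scene');b=cam('top')
cv2.imwrite('pics/a.png',cv2.resize(a['pixels'],(800,600),interpolation=2));cv2.imwrite('pics/b.png',cv2.resize(b['pixels'],(800,600),interpolation=2))
for c in(a,b):
    R=cv2.Rodrigues(np.array(c['rvec']))[0];print(-R.T@np.array(c['tvec']).ravel(),R[2],c['camera_matrix'][0,0])
print(bot.get_obs())
E
```

```text
[1.26668992 0.06069613 0.85418789] [-0.67960443  0.0649753  -0.73069557] 371.9313172601723
[0.42085078 0.09395602 1.26742506] [ 0.1439347   0.0134799  -0.98949537] 422.64310852755426
{'t': 0.1, 'q': array([-1.38309977,  0.47772156,  0.02237169,  1.55632846, -0.01151136,
        1.10930377, -0.08308398]), 'joint_vel': array([-0.00038649, -0.00222497, -0.00022194, -0.00316304,  0.00025289,
        0.00125424,  0.00092453]), 'joint_torque': array([ 4.19596981e-03, -5.97764325e+01,  1.61360085e+00, -2.81958461e+01,
        1.28580045e-02,  4.95609143e-03,  6.88045503e-06]), 'eef_pos': array([0.19664291, 0.64521225, 0.25243089]), 'tool_rot': array([-5.97780849e-05,  1.47356954e-01,  9.89083041e-01, -8.14110837e-04]), 'contact_force': array([ 0.05463325, -0.39142511, -1.03593899]), 'torque': array([-0.03891111,  0.02655007, -0.01667365]), 'gripper_width': 1.0014571304248077}
```

View pics/a.png

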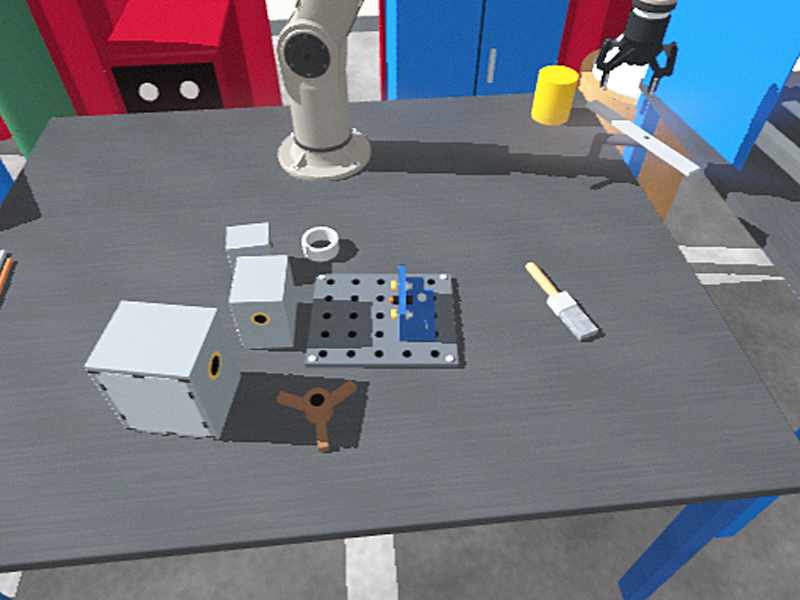

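View pics/b.png

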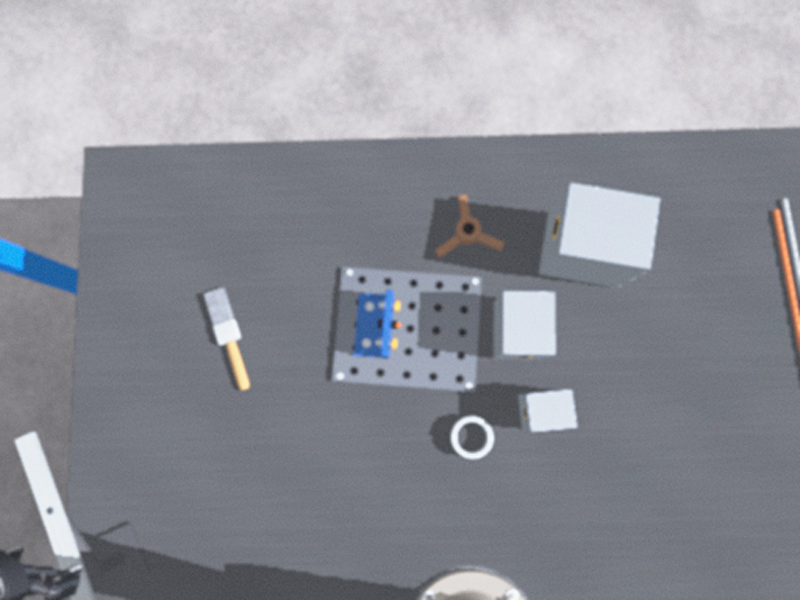

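Candidates in the top view: large box (608,226), middle box (528,323), small box (551,410). I choose the middle one, since it also stands beside the plate's near edge (~477). Next is one close crop.

```bash
python3 - <<'E'
from h import *
b=cam('top');p=b['pixels'][160:260,205:375]
cv2.imwrite('pics/c.png',cv2.resize(p,None,fx=4.7,fy=4.7,interpolation=cv2.INTER_CUBIC))
a=cam('scene');p=a['pixels'][145:245,130:300]
cv2.imwrite('pics/d.png',cv2.resize(p,None,fx=4.7,fy=4.7,interpolation=cv2.INTER_CUBIC))
E
```

```text
(no output)
```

View pics/c.png

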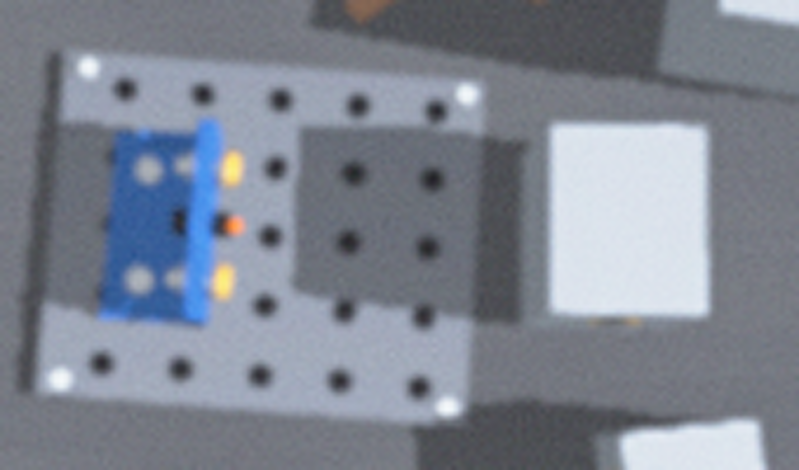

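View pics/d.png

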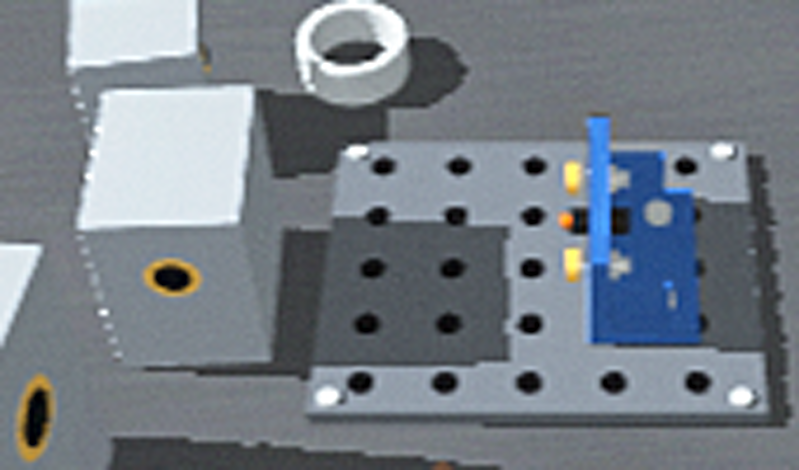

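The crops confirm the middle box: in the top crop its top corners are (550,124), (709,125), (708,317), (548,314). The plate corners are about (484,82), (464,422), (60,52), (36,392). The buttons are at (231,168) and (223,281), and the pin at (233,226).

```bash
cat >> h.py <<'E'
def c2w(c,pts,z): return np.array([ray(c,205+(x+.5)/4.7-.5,160+(y+.5)/4.7-.5,z)[:2] for x,y in pts])
E
python3 - <<'E'
from h import *
b=cam('top')
pl=c2w(b,[(484,82),(464,422),(60,52),(36,392)],.012); bx=c2w(b,[(550,124),(709,125),(708,317),(548,314)],.130)
bt=c2w(b,[(236,168),(228,281)],.057)
sc=c2w(b,[(89,68),(467,94),(60,379),(447,406)],.012)
from scipy.optimize import least_squares
def rect(P,loc):
    f=lambda s:(s[:2]+loc@np.array([[np.cos(s[2]),np.sin(s[2])],[-np.sin(s[2]),np.cos(s[2])]])-P).ravel()
    r=least_squares(f,[*P.mean(0),1.5]);return r.x,np.abs(r.fun).max()
F,e=rect(pl,np.array([[0,-.11],[0,.11],[.27,-.11],[.27,.11]]));print('plate',F,e)
for loc in [[[.045,-.055],[-.045,-.055],[-.045,.055],[.045,.055]]]:
    B,e=rect(bx,np.array(loc));print('box',B,e)
print(pl,bx,bt,sc)
R=np.array([[np.cos(F[2]),np.sin(F[2])],[-np.sin(F[2]),np.cos(F[2])]])
print('box in fix',R@(B[:2]-F[:2]),B[2]-F[2]);print('btn',(bt-F[:2])@R.T);print((sc-F[:2])@R.T)
E
```

```text
plate [ 0.55058988 -0.03161581  1.47952952] 0.002286830286457181
box [ 0.55356106 -0.10979538  1.52225562] 0.0013726878180075897
[[ 0.65816909 -0.04276266]
 [ 0.44208715 -0.02188752]
 [ 0.68461246  0.22952189]
 [ 0.46670652  0.24641762]] [[ 0.61019023 -0.06709849]
 [ 0.60736646 -0.15878375]
 [ 0.49645227 -0.15212275]
 [ 0.50023526 -0.06117651]] [[0.59958336 0.11666917]
 [0.52992343 0.12300969]] [[ 0.67363115  0.21089009]
 [ 0.65061759 -0.03158399]
 [ 0.47451956  0.23121652]
 [ 0.45226813 -0.01162118]]
box in fix [-0.0775834  -0.01008411] 0.0427261021462364
btn [[ 0.1521331  -0.03527486]
 [ 0.15209841  0.03467303]]
[[ 0.25271061 -0.10042715]
 [ 0.00914823 -0.09960849]
 [ 0.25480538  0.09970831]
 [ 0.01095035  0.09973486]]
```

Emit:
drive_tool:
  series: [0.2,0,0,-8,0,0,0.1714,0.2,0,0,-8,0,0,0.1714,0.2,0,0,-8,0,0,0.1714,0.2,0,0,-8,0,0,0.1714,0.2,0,0,-8,0,0,0.1714,0.2,0,0,0,0,0,0.1714,0.2,0,0,0,0,0,0.1714,0.2,0,0,0,0,0,0.1714,0.2,0,0,0,0,0,0]

```text
t: 1.38
eef_pos: [0.1965, 0.6457, 0.2931]
tool_rot: [0.0, 0.74, 0.673, -0.0]
contact_force: [0.6, -0.2, -0.4]
gripper_width: 0.599
```

```bash
cat >> h.py <<'E'
from scipy.spatial.transform import Rotation as Ro
FO=np.array([.5506,-.0316,0]);YAW=1.475
RF=Ro.from_euler('z',YAW).as_matrix()
def st():
    o=bot.get_obs();w,x,y,z=o['tool_rot'];R=Ro.from_quat([x,y,z,w]).as_matrix()
    print('t%.2f'%o['t'],'fix mm',(RF.T@(o['eef_pos']-FO)*1e3).round(1),'F fix',(RF.T@o['contact_force']).round(2),'q',o['q'].round(2),'w',round(float(o['gripper_width']),2))
    print('tool in fix\n',(RF.T@R).round(3))
E
python3 -c "from h import *;st()"
```

```text
t1.38 fix mm [640.3 417.2 293.1] F fix [-0.14 -0.66 -0.43] q [-1.59  0.46  0.32  1.53 -0.15  1.18 -1.34] w 0.6
tool in fix
 [[ 1.     0.001 -0.   ]
 [ 0.001 -1.    -0.   ]
 [-0.     0.    -1.   ]]
```

Emit:
drive_tool:
  series: [0.2,-20,40,0,0,0,0,0.2,-20,40,0,0,0,0,0.2,-20,40,0,0,0,0,0.2,-20,40,0,0,0,0,0.2,-20,40,0,0,0,0,0.2,-40,30,0,0,0,0,0.2,-45,20,0,0,0,0,0.2,-45,20,0,0,0,0,0.2,-45,20,0,0,0,0,0.2,-45,20,0,0,0,0,0.2,-45,20,0,0,0,0,0.2,-45,20,0,0,0,0]

```text
t: 2.88
eef_pos: [0.5061, 0.2024, 0.2935]
tool_rot: [0.0, 0.739, 0.674, 0.0]
contact_force: [0.4, -0.1, 0.8]
gripper_width: 0.602
```

Emit:
drive_tool:
  series: [0.2,-45,12,0,0,0,0,0.2,-45,12,0,0,0,0,0.2,-45,12,0,0,0,0,0.2,-45,12,0,0,0,0,0.2,-45,12,0,0,0,0,0.2,-45,12,0,0,0,0,0.2,-45,5,0,0,0,0,0.2,-45,0,0,0,0,0,0.2,-45,0,0,0,0,0,0.2,-20,0,0,0,0,0,0.2,0,0,0,0,0,0]

```text
t: 4.25
eef_pos: [0.5409, -0.2283, 0.2934]
tool_rot: [0.0, 0.741, 0.672, -0.0]
contact_force: [0.3, 0.5, 0.5]
gripper_width: 0.598
```

```bash
python3 -c "from h import *;st()"
```

```text
t4.25 fix mm [-196.7   -9.1  293.4] F fix [ 0.51 -0.28  0.47] q [-0.24  0.35  0.69  1.76 -0.24  1.12  0.43] w 0.6
tool in fix
 [[ 1.    -0.001 -0.001]
 [-0.001 -1.     0.   ]
 [-0.001 -0.    -1.   ]]
```

Emit:
drive_tool:
  series: [0.2,0,0,0,0,0.1287,0,0.2,0,0,0,0,0.1287,0,0.2,0,0,0,0,0.1287,0,0.2,0,0,0,0,0.1287,0,0.2,0,0,0,0,0.1287,0,0.2,0,0,0,0,0,0,0.2,0,0,0,0,0,0]

```text
t: 5.12
eef_pos: [0.5421, -0.2251, 0.2934]
tool_rot: [-0.212, 0.702, 0.639, 0.233]
contact_force: [1.1, 0.5, -0.1]
gripper_width: 0.597
```

```bash
python3 -c "from h import *;st()"
```

```text
t5.12 fix mm [-193.5  -10.1  293.4] F fix [ 0.56 -1.01 -0.06] q [ 0.2   0.52  0.53  1.63 -0.76  1.53  0.85] w 0.6
tool in fix
 [[ 0.801  0.002  0.599]
 [ 0.002 -1.     0.001]
 [ 0.599  0.001 -0.801]]
```

Emit:
drive_tool:
  series: [0.2,-21,0,28,0,0,0,0.2,-21,0,28,0,0,0,0.2,-21,0,28,0,0,0,0.2,-21,0,28,0,0,0,0.2,-21,0,28,0,0,0,0.2,-21,0,28,0,0,0,0.2,-21,0,28,0,0,0,0.2,0,0,0,0,0,0,0.2,0,0,0,0,0,0]

```text
t: 6.25
eef_pos: [0.5427, -0.226, 0.0499]
tool_rot: [-0.212, 0.702, 0.639, 0.234]
contact_force: [0.5, -0.7, 0.0]
gripper_width: 0.598
```

```bash
python3 - <<'E'
from h import *
st()
a=cam('scene');b=cam('top')
A=cv2.resize(a['pixels'][130:260,100:300],(800,520),interpolation=cv2.INTER_CUBIC);cv2.imwrite('pics/e.png',A)
E
```

```text
t6.25 fix mm [-194.3  -10.7   49.9] F fix [-0.64 -0.55  0.03] q [ 0.28  0.83  0.42  1.75 -0.92  1.23  1.14] w 0.6
tool in fix
 [[ 0.801  0.001  0.599]
 [ 0.002 -1.    -0.001]
 [ 0.599  0.002 -0.801]]
```

View pics/e.png

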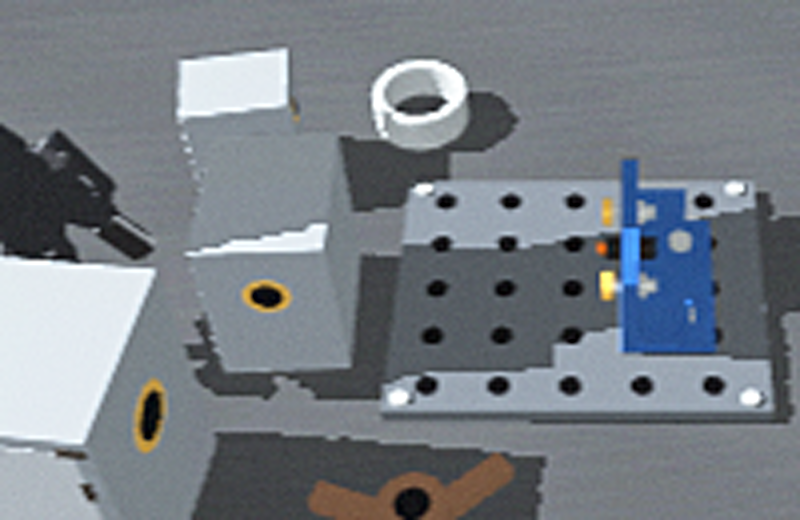

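The fingertips are behind the cover, near (150,245) in the crop, and clear of the large box. Advancing.

Emit:
drive_tool:
  series: [0.2,10,0,7.5,0,0,0,0.2,10,0,7.5,0,0,0,0.2,10,0,7.5,0,0,0,0.2,4,0,3,0,0,0,0.2,4,0,3,0,0,0,0.2,4,0,3,0,0,0,0.2,4,0,3,0,0,0]

```text
t: 7.22
eef_pos: [0.5468, -0.1703, 0.0482]
tool_rot: [-0.212, 0.703, 0.638, 0.233]
contact_force: [-2.3, -5.4, 1.7]
gripper_width: 0.602
```

Emit:
drive_tool:
  series: [0.2,3.2,0,2.4,0,0,0,0.2,3.2,0,2.4,0,0,0,0.2,3.2,0,2.4,0,0,0]

```text
t: 7.6
eef_pos: [0.5484, -0.1575, 0.0482]
tool_rot: [-0.212, 0.703, 0.638, 0.234]
contact_force: [0.1, -4.3, -0.8]
gripper_width: 0.599
```

```bash
python3 -c "from h import *;st()"
```

```text
t7.60 fix mm [-125.6   -9.9   48.2] F fix [-4.22 -0.47 -0.77] q [ 0.19  0.79  0.39  1.84 -0.97  1.15  1.11] w 0.6
tool in fix
 [[ 0.8   -0.001  0.599]
 [-0.001 -1.    -0.001]
 [ 0.599  0.    -0.8  ]]
```

Emit:
drive_tool:
  series: [0.2,1.6,0,1.2,0,0,0,0.2,1.6,0,1.2,0,0,0,0.2,1.6,0,1.2,0,0,0,0.2,1.6,0,1.2,0,0,0]

```text
t: 8.1
eef_pos: [0.549, -0.1492, 0.0482]
tool_rot: [-0.213, 0.702, 0.638, 0.234]
contact_force: [0.5, -3.7, -0.8]
gripper_width: 0.595
```

Emit:
drive_tool:
  series: [0.2,0.8,0,0.6,0,0,0,0.2,0.8,0,0.6,0,0,0]

```text
t: 8.35
eef_pos: [0.5491, -0.1473, 0.0482]
tool_rot: [-0.213, 0.702, 0.638, 0.234]
contact_force: [-0.4, -4.0, -1.0]
gripper_width: 0.601
```

Emit:
drive_tool:
  series: [0.2,0.8,0,0.6,0,0,0,0.2,0.8,0,0.6,0,0,0]

```text
t: 8.6
eef_pos: [0.5493, -0.1453, 0.0482]
tool_rot: [-0.213, 0.702, 0.638, 0.234]
contact_force: [-0.7, -3.2, -1.5]
gripper_width: 0.599
```

```bash
python3 -c "from h import *;st()"
```

```text
t8.60 fix mm [-113.3   -9.6   48.2] F fix [-3.24  0.43 -1.47] q [ 0.17  0.78  0.38  1.85 -0.98  1.14  1.1 ] w 0.6
tool in fix
 [[ 0.8 -0.   0.6]
 [-0.  -1.  -0. ]
 [ 0.6 -0.  -0.8]]
```

Emit:
drive_tool:
  series: [0.2,0.8,0,0.6,0,0,0,0.2,0.8,0,0.6,0,0,0]

```text
t: 8.85
eef_pos: [0.5496, -0.1432, 0.0483]
tool_rot: [-0.213, 0.702, 0.638, 0.234]
contact_force: [-1.2, -2.6, -1.5]
gripper_width: 0.596
```

Emit:
drive_tool:
  series: [0.2,0.8,0,0.6,0,0,0,0.2,0.8,0,0.6,0,0,0]

```text
t: 9.1
eef_pos: [0.5497, -0.1413, 0.0483]
tool_rot: [-0.213, 0.702, 0.638, 0.234]
contact_force: [-1.8, -4.0, -1.8]
gripper_width: 0.603
```

Emit:
drive_tool:
  series: [0.2,0.8,0,0.6,0,0,0]

```text
t: 9.22
eef_pos: [0.5497, -0.1412, 0.0482]
tool_rot: [-0.212, 0.703, 0.638, 0.234]
contact_force: [-1.2, -6.1, -0.3]
gripper_width: 0.595
```

Emit:
drive_tool:
  series: [0.2,0.4,0,0.3,0,0,0,0.2,0,0,0,0,0,0]

```text
t: 9.48
eef_pos: [0.5497, -0.1411, 0.0483]
tool_rot: [-0.212, 0.703, 0.638, 0.234]
contact_force: [-1.5, -6.5, 0.2]
gripper_width: 0.603
```

Emit:
drive_tool:
  series: [0.2,0.4,0,0.3,0,0,0,0.2,0,0,0,0,0,0]

```text
t: 9.72
eef_pos: [0.5497, -0.1411, 0.0483]
tool_rot: [-0.212, 0.703, 0.638, 0.233]
contact_force: [-1.6, -7.6, -0.3]
gripper_width: 0.601
```

```bash
python3 -c "from h import *;st()"
```

```text
t9.72 fix mm [-109.1   -9.6   48.3] F fix [-7.77  0.86 -0.25] q [ 0.17  0.78  0.38  1.86 -0.98  1.13  1.1 ] w 0.6
tool in fix
 [[ 0.801 -0.002  0.598]
 [-0.001 -1.    -0.001]
 [ 0.598  0.    -0.801]]
```

Emit:
drive_tool:
  series: [0.2,0.4,0,0.3,0,0,0,0.2,0.4,0,0.3,0,0,0,0.2,0.4,0,0.3,0,0,0,0.2,0,0,0,0,0,0]

```text
t: 10.22
eef_pos: [0.5497, -0.141, 0.0483]
tool_rot: [-0.211, 0.704, 0.637, 0.233]
contact_force: [-3.2, -9.9, 1.0]
gripper_width: 0.601
```

```bash
python3 - <<'E'
from h import *
st()
b=cam('top');p=b['pixels'][160:260,205:375]
cv2.imwrite('pics/f.png',cv2.resize(p,None,fx=4.7,fy=4.7,interpolation=cv2.INTER_CUBIC))
E
```

```text
t10.22 fix mm [-109.    -9.5   48.3] F fix [-10.17   2.21   1.  ] q [ 0.17  0.77  0.38  1.86 -0.98  1.13  1.1 ] w 0.6
tool in fix
 [[ 0.803 -0.003  0.596]
 [-0.002 -1.    -0.002]
 [ 0.596  0.001 -0.803]]
```

View pics/f.png

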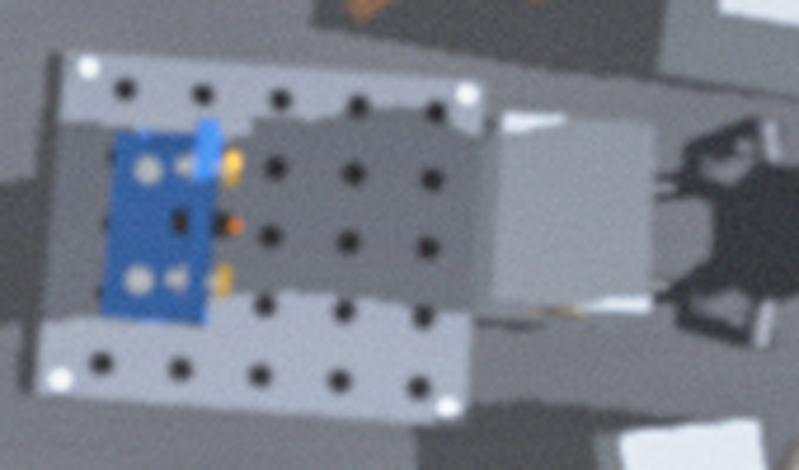

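The box is square: its front edge runs (501,113)→(490,300), with the same slope as the plate edge (484,82)→(464,422), and it is stopped hard at 10 N. Now I back off, go up and tip.

Emit:
drive_tool:
  series: [0.2,-4,0,-3,0,0,0,0.2,-8,0,-6,0,0,0,0.2,15,0,-20,0,0,0,0.2,15,0,-20,0,0,0,0.2,15,0,-20,0,0,0,0.2,0,0,0,0,0,0,0.2,4,0,3,0,0,0,0.2,2.4,0,1.8,0,0,0,0.2,0,0,0,0,0,0]

```text
t: 11.4
eef_pos: [0.5491, -0.144, 0.1226]
tool_rot: [-0.213, 0.702, 0.638, 0.234]
contact_force: [-0.0, 0.3, 0.1]
gripper_width: 0.6
```

```bash
python3 -c "from h import *;st()"
```

```text
t11.40 fix mm [-112.1   -9.3  122.6] F fix [0.33 0.05 0.09] q [ 0.14  0.67  0.43  1.84 -0.91  1.22  1.  ] w 0.6
tool in fix
 [[ 0.8    0.     0.601]
 [-0.001 -1.     0.001]
 [ 0.601 -0.001 -0.8  ]]
```

Emit:
drive_tool:
  series: [0.2,1.6,0,1.2,0,0,0,0.2,1.6,0,1.2,0,0,0,0.2,1.6,0,1.2,0,0,0,0.2,1.6,0,1.2,0,0,0]

```text
t: 11.9
eef_pos: [0.55, -0.1398, 0.1237]
tool_rot: [-0.211, 0.703, 0.637, 0.233]
contact_force: [-3.0, -8.4, 7.4]
gripper_width: 0.601
```

Emit:
drive_tool:
  series: [0.2,1.6,0,1.2,0,0,0,0.2,1.6,0,1.2,0,0,0]

```text
t: 12.15
eef_pos: [0.5509, -0.1363, 0.1241]
tool_rot: [-0.21, 0.704, 0.637, 0.234]
contact_force: [-1.2, -9.9, 6.4]
gripper_width: 0.597
```

Emit:
drive_tool:
  series: [0.2,1.6,0,1.2,0,0,0,0.2,1.6,0,1.2,0,0,0]

```text
t: 12.4
eef_pos: [0.5515, -0.1324, 0.1243]
tool_rot: [-0.21, 0.704, 0.637, 0.234]
contact_force: [-1.0, -8.7, 6.4]
gripper_width: 0.601
```

```bash
python3 -c "from h import *;st()"
```

```text
t12.40 fix mm [-100.3  -10.5  124.3] F fix [-8.71  0.12  6.41] q [ 0.12  0.65  0.43  1.85 -0.92  1.2   0.99] w 0.6
tool in fix
 [[ 0.802 -0.004  0.597]
 [-0.001 -1.    -0.005]
 [ 0.597  0.003 -0.802]]
```

Emit:
drive_tool:
  series: [0.2,3.2,0,0.2,0,0,0,0.2,3.2,0,0.2,0,0,0,0.2,3.1,0,0.5,0,0,0,0.2,3.1,0,0.5,0,0,0,0.2,3.1,0,0.7,0,0,0,0.2,3.1,0,0.8,0,0,0]

```text
t: 13.15
eef_pos: [0.5534, -0.1149, 0.1338]
tool_rot: [-0.21, 0.703, 0.637, 0.235]
contact_force: [-2.3, -8.6, 10.2]
gripper_width: 0.6
```

Emit:
drive_tool:
  series: [0.2,3.1,0,0.8,0,0,0,0.2,3.0,0,0.9,0,0,0,0.2,3.0,0,1.0,0,0,0,0.2,3.0,0,1.1,0,0,0,0.2,3,0,1.1,0,0,0,0.2,3,0,1.2,0,0,0]

```text
t: 13.9
eef_pos: [0.5553, -0.0955, 0.1396]
tool_rot: [-0.211, 0.703, 0.637, 0.235]
contact_force: [-0.5, -2.7, 5.1]
gripper_width: 0.599
```

```bash
python3 -c "
from h import *
st();a=cam('scene');cv2.imwrite('pics/g.png',cv2.resize(a['pixels'][130:260,100:300],(800,520),interpolation=cv2.INTER_CUBIC))"
```

```text
t13.90 fix mm [-63.2 -10.8 139.6] F fix [-2.71  0.25  5.14] q [ 0.06  0.61  0.42  1.88 -0.93  1.18  0.94] w 0.6
tool in fix
 [[ 0.8   -0.002  0.599]
 [-0.    -1.    -0.004]
 [ 0.599  0.003 -0.8  ]]
```

View pics/g.png

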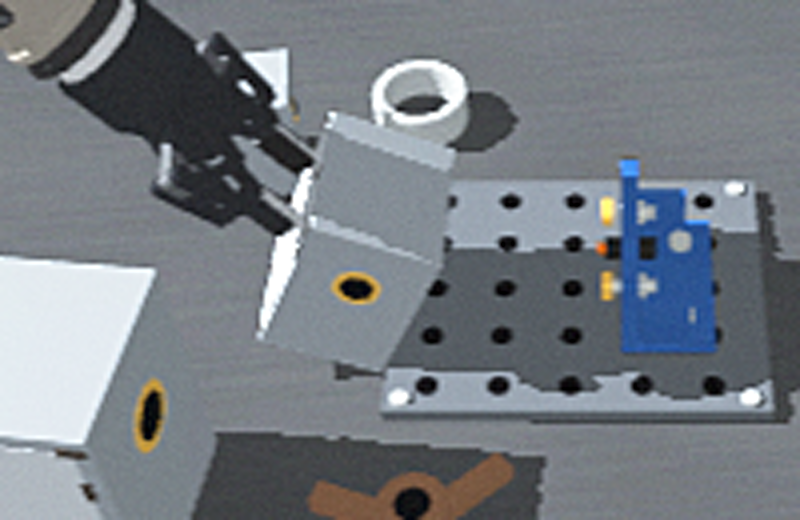

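It leans about 25° with the foot at the plate edge (382,365) and both fingertips on the cover near (300,200). Continuing the arc.

Emit:
drive_tool:
  series: [0.2,2.7,0,1.3,0,0,0,0.2,2.7,0,1.3,0,0,0,0.2,2.7,0,1.4,0,0,0,0.2,2.7,0,1.4,0,0,0,0.2,2.6,0,1.5,0,0,0,0.2,2.6,0,1.5,0,0,0]

```text
t: 14.7
eef_pos: [0.5561, -0.0761, 0.1411]
tool_rot: [-0.213, 0.702, 0.638, 0.234]
contact_force: [0.9, -1.1, 1.9]
gripper_width: 0.602
```

Emit:
drive_tool:
  series: [0.2,2.6,0,1.6,0,0,0,0.2,2.6,0,1.6,0,0,0,0.2,2.5,0,1.7,0,0,0,0.2,2.5,0,1.7,0,0,0,0.2,2.4,0,1.8,0,0,0,0.2,2.4,0,1.8,0,0,0]

```text
t: 15.45
eef_pos: [0.5577, -0.0581, 0.1419]
tool_rot: [-0.213, 0.702, 0.638, 0.234]
contact_force: [0.7, 0.2, 0.5]
gripper_width: 0.599
```

```bash
python3 -c "from h import *;st()"
```

```text
t15.45 fix mm [-25.7  -9.6 141.9] F fix [ 0.31 -0.62  0.54] q [ 0.01  0.59  0.4   1.91 -0.95  1.14  0.9 ] w 0.6
tool in fix
 [[ 0.8 -0.   0.6]
 [-0.  -1.  -0. ]
 [ 0.6 -0.  -0.8]]
```

Emit:
drive_tool:
  series: [0.2,2.4,0,1.8,0,0,0,0.2,2.4,0,1.8,0,0,0,0.2,2.4,0,1.8,0,0,0,0.2,2.4,0,1.8,0,0,0,0.2,2.4,0,1.8,0,0,0,0.2,2.4,0,1.8,0,0,0]

```text
t: 16.2
eef_pos: [0.5595, -0.0402, 0.1419]
tool_rot: [-0.213, 0.702, 0.638, 0.234]
contact_force: [0.6, -0.3, -0.7]
gripper_width: 0.599
```

```bash
python3 -c "
from h import *
st();a=cam('scene');cv2.imwrite('pics/g2.png',cv2.resize(a['pixels'][130:260,100:300],(800,520),interpolation=cv2.INTER_CUBIC))"
```

```text
t16.20 fix mm [ -7.8  -9.7 141.9] F fix [-0.27 -0.58 -0.74] q [-0.01  0.58  0.39  1.93 -0.96  1.12  0.88] w 0.6
tool in fix
 [[ 0.8 -0.   0.6]
 [-0.  -1.  -0. ]
 [ 0.6 -0.  -0.8]]
```

View pics/g2.png

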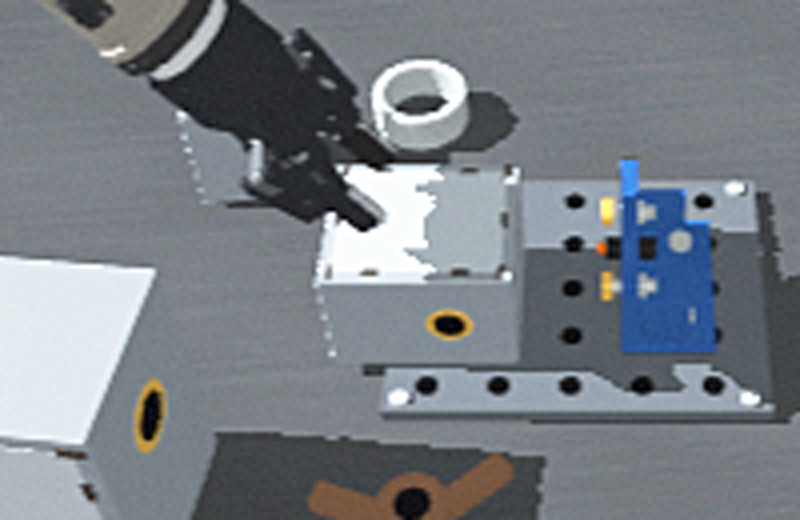

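The box lies flat on the plate, cover up, with its end face at x≈520 and the buttons at 600. Retreating, lowering behind its lower end, then sliding home.

Emit:
drive_tool:
  series: [0.2,-20,0,-15,0,0,0,0.2,-20,0,-15,0,0,0,0.2,-20,0,-15,0,0,0,0.2,-12,0,16,0,0,0,0.2,-12,0,16,0,0,0,0.2,-12,0,16,0,0,0,0.2,-12,0,16,0,0,0,0.2,0,0,0,0,0,0,0.2,4,0,3,0,0,0,0.2,4,0,3,0,0,0,0.2,4,0,3,0,0,0,0.2,4,0,3,0,0,0]

```text
t: 17.75
eef_pos: [0.5545, -0.0947, 0.0624]
tool_rot: [-0.212, 0.702, 0.638, 0.234]
contact_force: [-0.6, 0.1, -0.6]
gripper_width: 0.602
```

Emit:
drive_tool:
  series: [0.2,4,0,3,0,0,0,0.2,4,0,3,0,0,0,0.2,2,0,1.5,0,0,0,0.2,2,0,1.5,0,0,0,0.2,2,0,1.5,0,0,0]

```text
t: 18.38
eef_pos: [0.5562, -0.0794, 0.0621]
tool_rot: [-0.211, 0.703, 0.637, 0.234]
contact_force: [0.4, -5.7, 2.9]
gripper_width: 0.601
```

Emit:
drive_tool:
  series: [0.2,2,0,1.5,0,0,0,0.2,2,0,1.5,0,0,0,0.2,2,0,1.5,0,0,0]

```text
t: 18.75
eef_pos: [0.557, -0.0719, 0.0621]
tool_rot: [-0.211, 0.703, 0.637, 0.234]
contact_force: [-0.8, -4.4, 2.6]
gripper_width: 0.602
```

```bash
python3 -c "from h import *;st()"
```

```text
t18.75 fix mm [-39.5 -10.2  62.1] F fix [-4.45  0.36  2.58] q [ 0.07  0.72  0.36  1.92 -1.03  1.07  1.04] w 0.6
tool in fix
 [[ 0.801 -0.002  0.598]
 [-0.001 -1.    -0.002]
 [ 0.598  0.001 -0.801]]
```

Emit:
drive_tool:
  series: [0.2,2,0,1.5,0,0,0,0.2,2,0,1.5,0,0,0,0.2,2,0,1.5,0,0,0,0.2,2,0,1.5,0,0,0,0.2,2,0,1.5,0,0,0,0.2,2,0,1.5,0,0,0,0.2,2,0,1.5,0,0,0,0.2,2,0,1.5,0,0,0,0.2,2,0,1.5,0,0,0]

```text
t: 19.88
eef_pos: [0.5592, -0.0495, 0.0621]
tool_rot: [-0.211, 0.703, 0.637, 0.234]
contact_force: [-0.9, -5.0, 2.7]
gripper_width: 0.601
```

Emit:
drive_tool:
  series: [0.2,0.8,0,0.6,0,0,0,0.2,0.8,0,0.6,0,0,0,0.2,0.8,0,0.6,0,0,0,0.2,0.8,0,0.6,0,0,0]

```text
t: 20.38
eef_pos: [0.5595, -0.0452, 0.0621]
tool_rot: [-0.212, 0.703, 0.637, 0.234]
contact_force: [0.0, -5.9, 2.3]
gripper_width: 0.6
```

Emit:
drive_tool:
  series: [0.2,0.8,0,0.6,0,0,0,0.2,0.8,0,0.6,0,0,0,0.2,0.8,0,0.6,0,0,0,0.2,0.8,0,0.6,0,0,0]

```text
t: 20.88
eef_pos: [0.5599, -0.0413, 0.062]
tool_rot: [-0.212, 0.703, 0.637, 0.234]
contact_force: [-0.7, -5.4, 2.7]
gripper_width: 0.6
```

```bash
python3 -c "from h import *;st()"
```

```text
t20.88 fix mm [ -8.8 -10.1  62. ] F fix [-5.44  0.18  2.69] q [ 0.03  0.71  0.34  1.94 -1.05  1.04  1.02] w 0.6
tool in fix
 [[ 0.801 -0.002  0.599]
 [-0.001 -1.    -0.002]
 [ 0.599  0.001 -0.801]]
```

Emit:
drive_tool:
  series: [0.2,0.8,0,0.6,0,0,0,0.2,0.8,0,0.6,0,0,0]

```text
t: 21.12
eef_pos: [0.5601, -0.0393, 0.062]
tool_rot: [-0.212, 0.703, 0.637, 0.234]
contact_force: [-0.4, -5.8, 2.7]
gripper_width: 0.601
```

Emit:
drive_tool:
  series: [0.2,0.8,0,0.6,0,0,0,0.2,0.8,0,0.6,0,0,0]

```text
t: 21.38
eef_pos: [0.5602, -0.0372, 0.062]
tool_rot: [-0.212, 0.703, 0.637, 0.234]
contact_force: [-0.2, -5.1, 2.0]
gripper_width: 0.598
```

Emit:
drive_tool:
  series: [0.2,0.8,0,0.6,0,0,0,0.2,0.8,0,0.6,0,0,0]

```text
t: 21.62
eef_pos: [0.5604, -0.0353, 0.062]
tool_rot: [-0.212, 0.703, 0.637, 0.234]
contact_force: [0.5, -5.0, 3.3]
gripper_width: 0.596
```

Emit:
drive_tool:
  series: [0.2,0.8,0,0.6,0,0,0,0.2,0.8,0,0.6,0,0,0]

```text
t: 21.88
eef_pos: [0.5606, -0.0333, 0.062]
tool_rot: [-0.212, 0.703, 0.637, 0.234]
contact_force: [-0.9, -4.9, 2.1]
gripper_width: 0.6
```

Emit:
drive_tool:
  series: [0.2,0.8,0,0.6,0,0,0,0.2,0.8,0,0.6,0,0,0]

```text
t: 22.12
eef_pos: [0.5608, -0.0314, 0.062]
tool_rot: [-0.212, 0.703, 0.637, 0.234]
contact_force: [-0.5, -5.8, 2.8]
gripper_width: 0.598
```

Emit:
drive_tool:
  series: [0.2,0.8,0,0.6,0,0,0,0.2,0.8,0,0.6,0,0,0]

```text
t: 22.38
eef_pos: [0.561, -0.0295, 0.062]
tool_rot: [-0.212, 0.703, 0.637, 0.234]
contact_force: [-1.1, -6.0, 2.4]
gripper_width: 0.6
```

Emit:
drive_tool:
  series: [0.2,0.8,0,0.6,0,0,0,0.2,0.8,0,0.6,0,0,0]

```text
t: 22.62
eef_pos: [0.5611, -0.0293, 0.062]
tool_rot: [-0.21, 0.704, 0.637, 0.233]
contact_force: [-2.8, -11.8, 6.5]
gripper_width: 0.599
```

Emit:
drive_tool:
  series: [0.2,0.4,0,0.3,0,0,0,0.2,0.4,0,0.3,0,0,0,0.2,0,0,0,0,0,0,0.2,0,0,0,0,0,0,0.2,0,0,0,0,0,0]

```text
t: 23.25
eef_pos: [0.5611, -0.0292, 0.062]
tool_rot: [-0.21, 0.704, 0.637, 0.233]
contact_force: [-3.3, -12.6, 6.0]
gripper_width: 0.598
```

```bash
python3 - <<'E'
from h import *
st()
b=cam('top');p=b['pixels'][160:260,205:375]
cv2.imwrite('pics/i.png',cv2.resize(p,None,fx=4.7,fy=4.7,interpolation=cv2.INTER_CUBIC))
E
```

```text
t23.25 fix mm [  3.4 -10.2  62. ] F fix [-12.9    2.05   5.99] q [ 0.01  0.7   0.33  1.95 -1.06  1.02  1.01] w 0.6
tool in fix
 [[ 0.803 -0.004  0.596]
 [-0.003 -1.    -0.004]
 [ 0.596  0.001 -0.803]]
```

View pics/i.png

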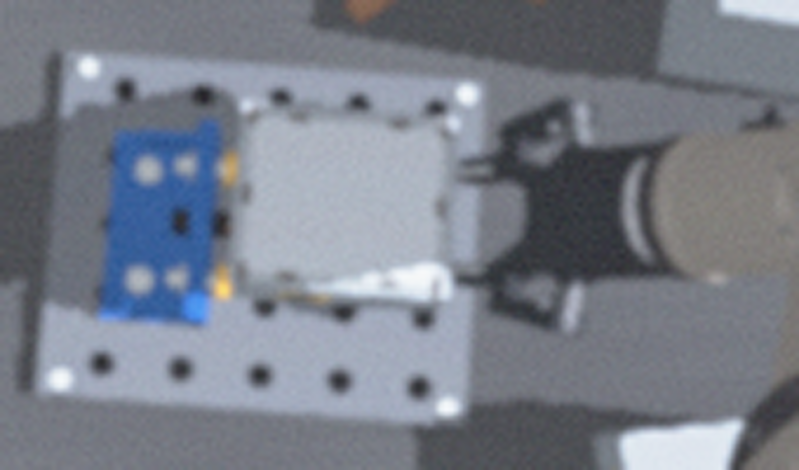

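The box end (243,98)→(232,290) is parallel to the stop and against the buttons. Checking the lateral offset by fitting the top corners.

```bash
python3 - <<'E'
from h import *
b=cam('top')
P=c2w(b,[(243,98),(462,113),(450,303),(232,290)],.102)
q=(P-FO[:2])@RF[:2,:2];print(q.round(4),q.mean(0))
e=q[3]-q[0];print('angle',np.arctan2(-e[0],e[1]))
bt=c2w(b,[(236,168),(228,281)],.057);print((bt-FO[:2])@RF[:2,:2])
E
```

```text
[[ 0.1498 -0.0704]
 [ 0.0193 -0.0706]
 [ 0.0196  0.0427]
 [ 0.1477  0.0444]] [ 0.08409916 -0.01347015]
angle 0.018126862110662806
[[ 0.15227461 -0.03457685]
 [ 0.1519231   0.03537016]]
```

Emit:
drive_tool:
  series: [0.2,0.4,0,0.3,0,0,0,0.2,0.4,0,0.3,0,0,0,0.2,0.4,0,0.3,0,0,0,0.2,0,0,0,0,0,0,0.2,0,0,0,0,0,0,0.2,0,0,0,0,0,0]

```text
t: 24.1
eef_pos: [0.5611, -0.0291, 0.062]
tool_rot: [-0.209, 0.705, 0.637, 0.233]
contact_force: [-4.7, -15.4, 8.7]
gripper_width: 0.605
```

Emit:
drive_tool:
  series: [0.2,-1.6,0,-1.2,0,0,0,0.2,-1.6,0,-1.2,0,0,0,0.2,-4,0,-3,0,0,0,0.2,-8,0,-6,0,0,0,0.2,-20,0,-15,0,0,0,0.2,-20,0,-15,0,0,0,0.2,18,0,-24,0,0,0,0.2,18,0,-24,0,0,0,0.2,-30,0,-23,0,0,0,0.2,-30,0,-23,0,0,0,0.2,18,0,-24,0,0,0,0.2,0,0,0,0,0,0]

```text
t: 25.6
eef_pos: [0.5476, -0.1707, 0.1543]
tool_rot: [-0.211, 0.703, 0.637, 0.235]
contact_force: [-0.2, 0.3, -0.1]
gripper_width: 0.599
```

```bash
python3 - <<'E'
from h import *
st()
a=cam('top')['pixels'][165:250,215:330];c=cam('scene')['pixels'][145:240,190:310]
f=lambda p:cv2.resize(p,(500,int(p.shape[0]*500/p.shape[1])),interpolation=cv2.INTER_CUBIC)
A,C=f(a),f(c);h=max(len(A),len(C));g=np.zeros((h,1000,3),np.uint8);g[:len(A),:500]=A;g[:len(C),500:]=C
cv2.imwrite('pics/j.png',cv2.resize(g,(800,int(h*.8))))
E
```

```text
t25.60 fix mm [-138.7  -10.3  154.3] F fix [ 0.24  0.18 -0.06] q [ 0.16  0.64  0.46  1.8  -0.87  1.28  0.98] w 0.6
tool in fix
 [[ 0.801 -0.003  0.598]
 [-0.001 -1.    -0.004]
 [ 0.598  0.003 -0.801]]
```

View pics/j.png

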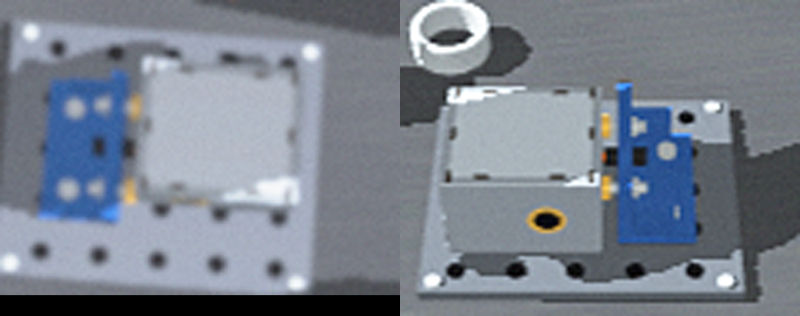

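The box end touches both buttons, at (605,127) and (606,187) in the right half. Almost nothing of the orange pin shows at (604,156), and the bystanders are unmoved. Handing in.

```bash
python3 -c "
from h import *
print(bot.hand_in())"
```

```text
the job is handed in; nothing more can be done
None
```

The job is handed in at about 26 s of the 72 s allowed. The box lies flat on the plate with its cover up, against both brass buttons. I got no verdict back, and the pin's value could only be judged by eye.

- **What I did:** I slid the standing middle box until its foot was square on the plate's near edge, where it stopped hard at about 10 N. I then tipped it over the edge with a rising push high on the cover. Last, I slid it home, pressed it for a moment and backed off. The wrist showed about 18 N at the final press, the highest reading between moves, so shorter peaks could have been missed.
- **Last picture:** the box end touches both buttons and the orange pin is almost hidden between them. The ring is where it was. I did not check the brush and hub at the end, but the arm was kept clear of both. The arm is clear and reads no contact force.
- **Off the middle:** the camera fit puts the box about 13 mm off, against 25 mm allowed.
- **Squareness:** the fit gave 0.018 rad against 0.03 allowed, with a pixel-reading error of about 0.01. It was taken just before the final, firmer press and not measured again after it.
- **A disagreement:** the fit put the box end 148–150 mm from the near edge, a few mm past the 141–147 mm range given for the buttons. The buttons' own pixels also read about 5 mm too far, so I take this as camera error. The hard stop and last picture agree with the box being home.

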